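Tip the box grater onto the chopping board and steady it for grating

ROBOT

A 6-joint arm with a two-finger parallel gripper is mounted at the origin on the work surface. World frame = base frame: x ahead of the robot, y to its left, z up, the work surface at z = 0. Lengths are in mm, angles in rad, forces in N, time in s.
With the tool pointing down it reaches from about 275 to 825 mm from the base axis. Payload 5.2 kg.
Tool frame: the origin (TCP) lies at the very end of the fingers, on their centre line; the grasp point (between the pads) lies 19 mm behind it; z points along the fingers, y is the line along which they close (so a half turn about z gives the same grasp; the last joint's range is limited). The gripper opens to 93 mm and grips with 3 to 60 N. Pads are 15 mm wide; open, the fingers measure 128 mm over their backs; the gripper's body (75 mm by 188 mm) begins 65 mm behind the grasp point.
Start: joints at [-1.409, 0.259, 1.535, -0, 1.348, -0.203], TCP at [196.24, -513.804, 218.653] pointing down, gripper open.
Joint ranges: [-3.14, 3.14], [-0.91, 2.08], [0.19, 2.58], [-1.22, 4.36], [0.22, 2.71], [-3.12, 3.12]. Speed limits (rad/s): [2.57, 2.57, 3.14, 3.14, 3.14, 3.14].

INTERFACE

Orientations are given as [roll, pitch, yaw] about the fixed x, y, z axes, in that order (R = Rz(yaw) Ry(pitch) Rx(roll)).
In Python, from bench import robot gives the robot as it stands. The module is installed in compiled form; this text tells all that it offers. Calls block until the motion is done:
- robot.move_ptp(position, orientation): joint-space move of the TCP to a pose.
- robot.move_linear(position, ori=None, speed=150, f_stop=None): straight line of the TCP; ori=None keeps the orientation; speed is the mean speed in mm/s. With f_stop (N) it stops when the force on the tool has changed by that much, and returns True; else False.
- robot.move_j(angles): joint-space move.
- robot.move_gripper(opening): opening from 0.0 (shut) to 1.0 (fully open); the grip force is fixed at half the most; returns when the fingers have stopped.
- robot.sleep(seconds).
- robot.inverse_kinematics(position, orientation): joint angles nearest the present ones, or None.
- robot.get_image(name): name is "scene" or "top"; returns a dict with "img" (400x640x3 uint8, blue, green, red), "fovy" (degrees; the focal length in pixels is half the picture's height over the tangent of half this angle, whatever the lens; pixels are square), "cx", "cy" (the principal point, pixels), "eye" and "orientation" of the camera in the world. Camera axes: x right, y down, z forward; pixel columns grow to the right and rows downward; lengths in mm; the calibration is good to about 2 mm. A picture is of the moment at which its call begins. There is no depth.
A pose or a line that the arm cannot do raises robot.MotionError and nothing moves.
- robot.hand_in(): hands the job in; it is judged then, once.
Readings, each from a call of its own:
- robot.current_t(): time.
- robot.current_qpos(): joint angles.
- robot.current_joint_vel(): joint speeds.
- robot.current_joint_efforts(): joint torques, N m.
- robot.current_tcp_pos(): TCP position.
- robot.current_eef_rot(): TCP orientation.
- robot.current_contact_force(): force on the tool from outside, world axes, zero at the start.
- robot.current_ft_torque(): the same for the moment, N m.
- robot.current_gripper_width(): opening from 0.0 (shut) to 1.0 (fully open).
- robot.current_finger_force(): force on a finger pad.
Only numpy, scipy, OpenCV 4.12 (cv2) and the standard library are available. Lean on these libraries where they do the work, as an engineer would, in place of code of your own. Each camera call takes 0.05 s, during which the arm holds its last target. There are 200 camera calls.

TASK

Get the box grater ready for grating lying down: with your fingertips, gently push it high up from its coarse side until it topples over onto the chopping board, so that it lies inside the juice groove, handle and all, with the coarse side up. Then press your fingertips down on its black collar, just below the grip, with a light steady push, and finish while still holding it down like that. Never pinch or lift the grater, and leave the bottle, the bowls and the bamboo lid alone.

Things in the scene. Friction and masses are not known exactly. Their poses are not given: they have to be found in the camera images.
- grater: four-sided steel box grater, loose, about 0.34 kg, standing on the chopping board near one end. Origin: centre of its underside; +z runs from foot to grip (up while it stands); +x points out of the broad coarse side (big holes), which faces that near end of the board; +-y are the narrow sides. Foot 85 (x) by 110 mm (y); body 195 mm tall, tapering evenly to 50 (x) by 80 mm (y); 237 mm with its grip
- grater_edge (a point): middle of the foot's long edge under the fine side (grater x = -42.5, y = 0, z = 0 mm). Pushed high on the coarse side, the grater tips about this edge and falls over by itself beyond a tilt of about 25 degrees; pushed low it may slide instead
- grater_top (a point): middle of the top of the black grip bar, 237 mm from the underside on the grater's own axis. The bar lies along grater y, 80 mm long and 18 mm thick
- grater_collar (a point): middle of the coarse-side surface of the black plastic collar, which is the uppermost 35 mm of the body (grater z 160 to 195 mm), flush with the steel; at grater x = 26.6, y = 0, z = 177.5 mm, axes as the grater's. When the grater lies as asked this point faces up, about 50 to 55 mm above the board
- board: fixed wooden chopping board, 270 mm (x) by 430 mm (y) by 25 mm thick. Origin: centre of its underside, so its top is at z = 25 mm. A juice groove runs round it; the field inside the groove is 220 mm (x) by 380 mm (y), centred. The grater stands at the +y end and has its room to fall along -y
- bottle: brown plastic sauce bottle with a white push dispenser cap, 70 mm across, 210 mm tall, loose, beyond the board. Origin: centre of its underside. To be left alone
- bowl_big: white ceramic bowl, 150 mm across, 65 mm tall, loose on the counter, with the small bowl in it. Origin: centre of its underside. To be left alone
- bowl_small: white ceramic bowl, 114 mm across, 50 mm tall, loose, stacked in the big bowl. Origin: centre of its underside. To be left alone
- lid: round bamboo lid with a knob, 170 mm across, 37 mm tall, loose, flat on the counter. Origin: centre of its underside. To be left alone
Things that resemble listed ones, but are neither listed nor needed, are in the scene too. Leave any green or yellow look-alike of the grater alone.

How it is judged:
By the outcome, as a careful person would: the job done as asked, in the order asked, and still so for the second after the job is handed in, while the arm keeps its last pose, push and grip.
It also fails if it takes over 45 s, if anything falls off the work surface, if the arm or the gripper's body presses on something with over 40 N, if the wrist force passes 120 N, or if a joint passes its speed limit or range.

## Working session

There is one attempt and no reset: what is moved stays moved. The work goes in short steps, each a Python script; the robot and the scene stay as the last script left them, time stands still between calls to the robot, and variables do not carry over. Pictures are saved under pics/ and viewed, at most 10 in all, crops included, and the job is handed in when it is done.

```bash
mkdir -p pics; python3 - <<'E'
from bench import robot
import cv2
for n in("scene","top"):
    d=robot.get_image(n); cv2.imwrite(f"pics/{n}0.png",d["img"])
    print(n,{k:v for k,v in d.items() if k!="img"})
print(robot.current_t(),robot.current_eef_rot(),robot.current_contact_force())
E
```

```text
scene {'fovy': 45.645809346415604, 'cx': 318.3551125149843, 'cy': 206.82753871296157, 'eye': array([1511.60532829,  770.8438056 , 1113.28069852]), 'orientation': array([-2.21147099, -0.02360375,  2.25141947])}
top {'fovy': 46.3625089165806, 'cx': 321.45130618384053, 'cy': 194.77830348234033, 'eye': array([ 467.1678203 ,   13.90335059, 1808.82944014]), 'orientation': array([-3.09784761, -0.00968994, -1.59680548])}
0.1 [-3.13999271e+00 -2.93854794e-04  3.64772279e-01] [-0.35216598 -1.08571016 -0.03679517]
```

View pics/scene0.png

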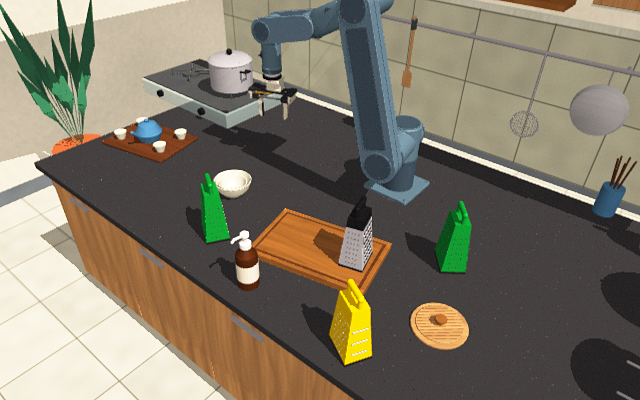

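View pics/top0.png

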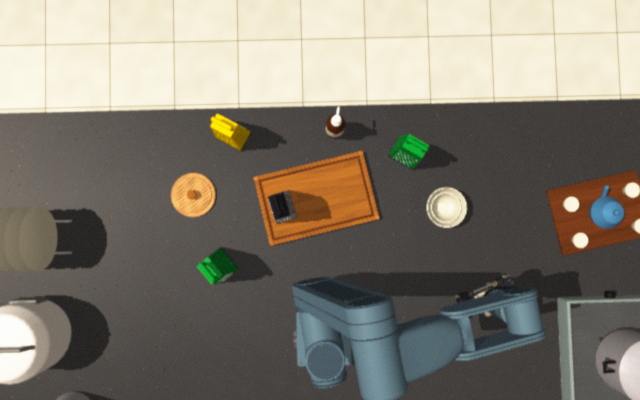

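The scene view shows the steel grater on the board at about (357,235). In the top view the board corners are near (254,177), (363,152), (380,218) and (270,244), and the grip is near (280,206). I'll zoom in for accurate points.

```bash
python3 - <<'E'
import cv2
for n,x,y in(("top",240,140),("scene",245,185)):
    i=cv2.imread(f"pics/{n}0.png")[y:y+120,x:x+160]
    cv2.imwrite(f"pics/{n}0c.png",cv2.resize(i,None,fx=5,fy=5,interpolation=cv2.INTER_CUBIC))
E
```

```text
(no output)
```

View pics/top0c.png

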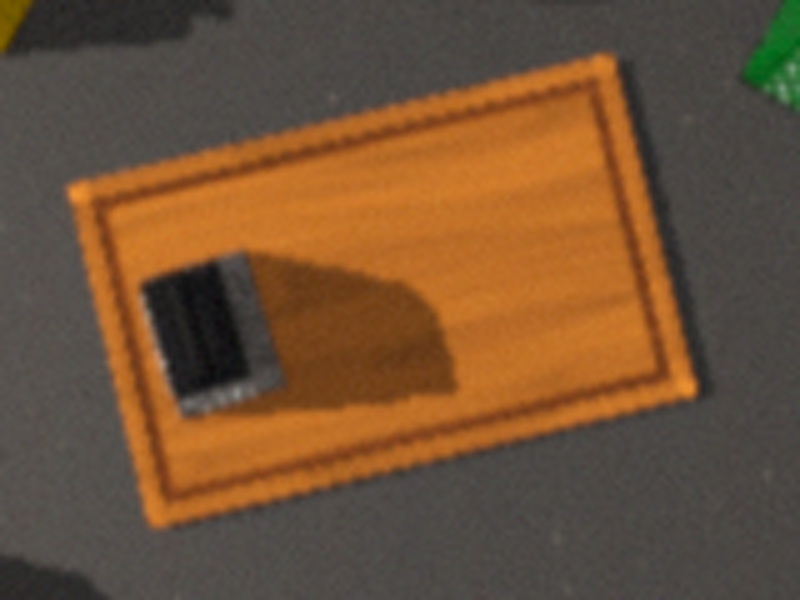

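View pics/scene0c.png

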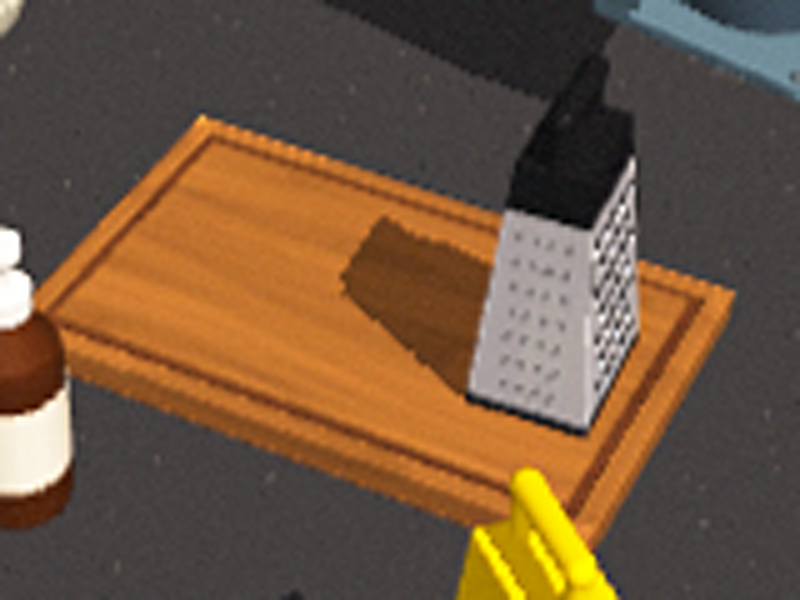

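Top crop: board corners are at (70,188), (612,58), (695,392) and (152,524), and the fine-side foot corners at (248,250) and (285,385). Scene crop: foot corners are at (468,398), (587,432) and (638,340), and the collar's lower corners at (505,207), (590,225) and (636,157). The coarse side faces the +y end. Next I'll fit the poses.

```bash
cat >h.py <<'E'
import numpy as np
from scipy.spatial.transform import Rotation as R
def proj(d,P,h=400):
    f=h/2/np.tan(np.radians(d["fovy"])/2)
    c=(np.atleast_2d(P)-d["eye"])@R.from_euler("xyz",d["orientation"]).as_matrix()
    return c[:,:2]/c[:,2:]*f+[d["cx"],d["cy"]]
def place(x,y,a,z,P): return R.from_euler("z",a).apply(np.atleast_2d(P))+[x,y,z]
E
python3 - <<'E'
from bench import robot
from h import *
from scipy.optimize import least_squares
T=robot.get_image("top");S=robot.get_image("scene")
t=lambda p:np.array(p)/5+[240-.4,140-.4]
s=lambda p:np.array(p)/5+[245-.4,185-.4]
Bt=[(135,215,25),(135,-215,25),(-135,-215,25),(-135,215,25)];bt=t([(70,188),(612,58),(695,392),(152,524)])
Bs=[(-135,-215,25),(-135,215,25)];bs=s([(203,118),(735,293)])
Gs=[(-42.5,-55,0),(42.5,-55,0),(42.5,55,0),(-28.14,-42.7,160),(28.14,-42.7,160),(28.14,42.7,160),(25,40,195)]
gs=s([(468,398),(587,432),(638,340),(505,207),(590,225),(636,157),(632,112)])
Gt=[(-42.5,-55,0),(-42.5,55,0)];gt=t([(248,250),(285,385)])
fb=lambda v:np.r_[proj(T,place(*v,0,Bt))-bt,proj(S,place(*v,0,Bs))-bs].ravel()
fg=lambda v:np.r_[proj(T,place(*v,25,Gt))-gt,proj(S,place(*v,25,Gs))-gs].ravel()
for f,x in((fb,[450,80,0]),(fg,[450,150,1.6])):
    r=least_squares(f,x,x_scale=[100,100,1]);print(r.x,np.degrees(r.x[2]));print(r.fun.reshape(-1,2).round(1).tolist())
    if f is fb:b=r.x
g=r.x
print("grater pts in board frame:")
for P in([-42.5,0,0],[42.5,55,0],[42.5,-55,0],[-280,0,0]):
    w=place(*g,25,P)[0]; print(P,w.round(),R.from_euler("z",-b[2]).apply(w-[b[0],b[1],0]).round(1))
np.save("b.npy",b);np.save("g.npy",g)
E
```

```text
[5.34727764e+02 1.60773842e+01 2.10870241e-01] 12.08197485467931
[[-0.6, -0.8], [0.1, -0.9], [0.3, 0.7], [-0.8, 0.9], [-0.4, -0.7], [-0.3, -0.3]]
[502.68618403 146.25455805   1.83898718] 105.36620375536535
[[-0.7, 0.2], [0.2, 0.8], [-0.8, 0.3], [-0.3, 1.2], [0.2, -1.1], [-0.0, -0.2], [0.1, 1.1], [-0.3, -0.6], [0.3, -0.2]]
grater pts in board frame:
[-42.5, 0, 0] [514. 105.  25.] [-1.6 91.6 25. ]
[42.5, 55, 0] [438. 173.  25.] [-61.4 173.3  25. ]
[42.5, -55, 0] [544. 202.  25.] [ 48.4 179.6  25. ]
[-280, 0, 0] [ 577. -124.   25.] [  12.  -145.5   25. ]
```

```bash
python3 - <<'E'
from bench import robot
from h import *
import cv2
g=np.load("g.npy")
W=lambda x,z:place(*g,25,[x,0,z])[0]
p=np.array(robot.current_tcp_pos())
robot.move_gripper(0.0)
robot.move_linear(p+[0,0,170],speed=200)
c=[]
for k in(0,np.pi):
    yaw=(g[2]+np.pi+k+np.pi)%(2*np.pi)-np.pi
    o=[np.pi,0,yaw]; q=robot.inverse_kinematics(W(90,360),o); print(yaw,q)
    if q is not None:c.append((abs(q[5]),o))
o=min(c)[1];np.save("o.npy",o)
robot.move_ptp(W(90,360),o)
robot.move_linear(W(90,183),speed=150)
d=robot.get_image("scene");cv2.imwrite("pics/s1.png",d["img"][60:360,180:580])
f0=np.array(robot.current_contact_force())
robot.move_linear(W(45,183),speed=80)
u=R.from_euler("z",g[2]).apply([1,0,0])
for x in range(35,-31,-10):
    robot.move_linear(W(x,183),speed=40)
    print(x,robot.current_t(),((np.array(robot.current_contact_force())-f0)@u).round(2))
d=robot.get_image("scene");cv2.imwrite("pics/s2.png",d["img"][60:360,180:580])
a=[cv2.imread(f"pics/s{i}.png") for i in(1,2)]
cv2.imwrite("pics/s12.png",np.hstack(a))
E
```

```text
-1.3026054777314542 [ 2.43335976e-01  1.70662260e-01  1.25153180e+00 -4.44089210e-16
  1.71939859e+00  3.11673778e+00]
1.838987175858339 [ 0.24333598  0.17066226  1.2515318   0.          1.71939859 -0.02485487]
35 7.95 0.57
25 8.35 0.18
15 8.75 1.07
5 9.15 0.84
-5 9.55 0.73
-15 9.95 0.41
-25 10.35 -0.4
```

View pics/s12.png

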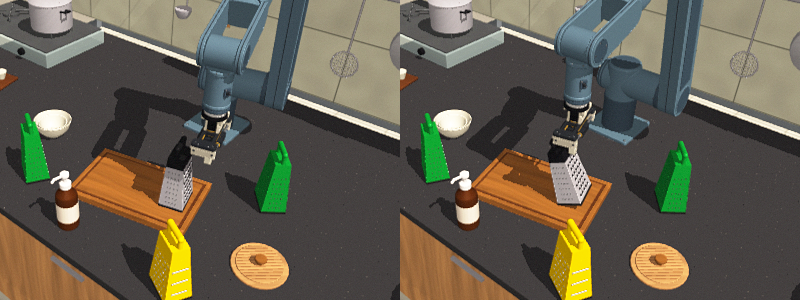

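The fingers are right behind the collar. On the right the grater is tilting about its fine edge, at about (570,190) in the montage, without visible sliding. I'll keep going until it topples.

```bash
python3 - <<'E'
from bench import robot
from h import *
import cv2
g=np.load("g.npy")
W=lambda x,z:place(*g,25,[x,0,z])[0]
prev=None
for x in range(-30,-76,-5):
    robot.move_linear(W(x,183),speed=30)
    im=robot.get_image("scene")["img"].astype(int)[170:290,270:420]
    m=0 if prev is None else np.abs(im-prev).mean(); prev=im
    print(x,round(m,2))
    if x<-45 and m>4: break
robot.sleep(.7)
robot.move_linear(W(x,260),speed=150)
robot.move_linear(W(130,260),speed=250)
a=[]
for n,x0,y0 in(("top",240,140),("scene",245,185)):
    i=robot.get_image(n)["img"][y0:y0+120,x0:x0+160]
    a.append(cv2.resize(i,(800,600),interpolation=cv2.INTER_CUBIC)); cv2.imwrite(f"pics/{n}3.png",a[-1])
print(robot.current_t())
E
```

```text
-30 0
-35 14.79
-40 18.23
-45 4.65
-50 4.73
14.5667
```

View pics/top3.png

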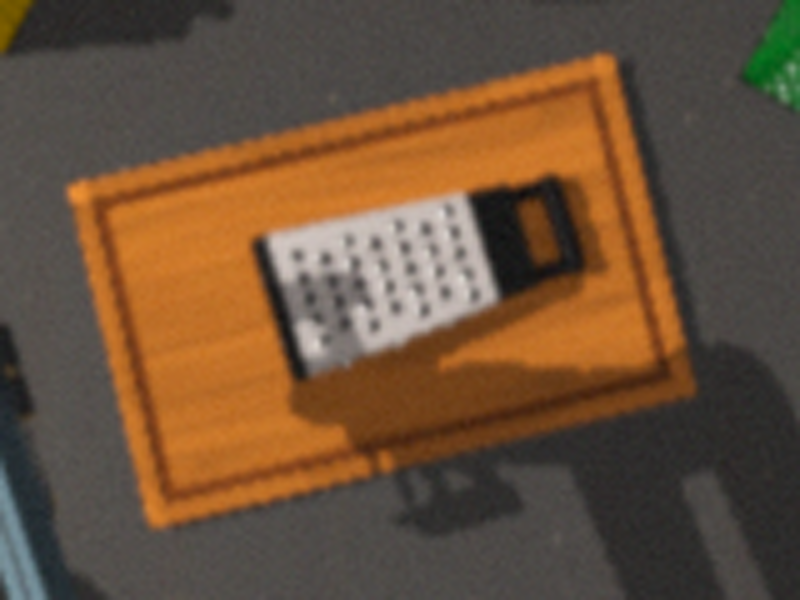

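View pics/scene3.png

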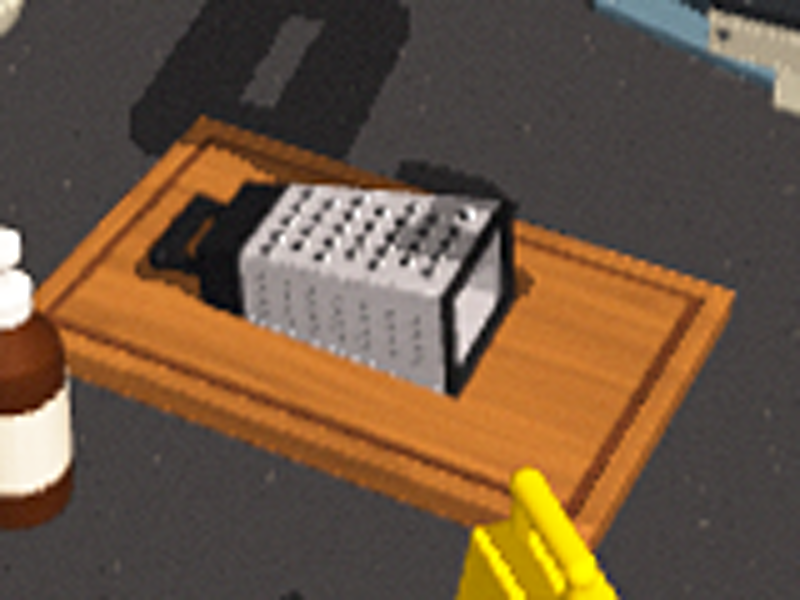

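The grater lies coarse side up, inside the groove with its handle. In the top crop the lower collar edge runs (468,193)–(498,300), and the foot's upper edge (260,240)–(300,378). I'll compute the collar position and press there.

```bash
python3 - <<'E'
from bench import robot
from h import *
import cv2
T=robot.get_image("top");S=robot.get_image("scene")
def unproj(d,p,z):
    f=200/np.tan(np.radians(d["fovy"])/2)
    r=R.from_euler("xyz",d["orientation"]).apply([(p[0]-d["cx"])/f,(p[1]-d["cy"])/f,1])
    return d["eye"]+r*(z-d["eye"][2])/r[2]
t=lambda p:np.array(p)/5+[239.6,139.6]; s=lambda p:np.array(p)/5+[244.6,184.6]
e=unproj(T,t((483,246.5)),25+56.1); f=unproj(T,t((280,309)),25+84.7)
e2=unproj(S,s((267,219)),25+56.1); print("edge mid top/scene",e.round(1),e2.round(1),"foot",f.round(1),np.linalg.norm(e-f))
u=(e-f);u[2]=0;u/=np.linalg.norm(u)
e=(e+e2)/2 if np.linalg.norm(e-e2)<12 else e
c=e+u*17.2; tgt=c+u*4; print("collar",c,"axis angle",np.degrees(np.arctan2(u[1],u[0])))
b=np.load("b.npy")
tip=e+u*77; print("tip in board",R.from_euler("z",-b[2]).apply(tip-[b[0],b[1],0]))
yaw=np.arctan2(u[1],u[0])+np.pi; yaw=(yaw+np.pi)%(2*np.pi)-np.pi
o=[np.pi,0,yaw]; print(yaw,robot.inverse_kinematics([*tgt[:2],180],o))
robot.move_linear([*tgt[:2],285],o,speed=150)
robot.move_linear([*tgt[:2],100],speed=100)
f0=np.array(robot.current_contact_force())
hit=robot.move_linear([*tgt[:2],68],speed=12,f_stop=4)
print(hit,robot.current_tcp_pos(),np.array(robot.current_contact_force())-f0)
for _ in range(3):
    robot.sleep(.3);print((np.array(robot.current_contact_force())-f0).round(2),robot.current_tcp_pos())
a=[]
for n,x0,y0 in(("top",240,140),("scene",225,185)):
    i=robot.get_image(n)["img"][y0:y0+120,x0:x0+160]; a.append(cv2.resize(i,(400,300),interpolation=cv2.INTER_CUBIC))
cv2.imwrite("pics/p4.png",np.hstack(a)); print(robot.current_t())
E
```

```text
edge mid top/scene [562.7 -60.   81.1] [561.5 -56.7  81.1] foot [519.4  90.1 109.7] 158.8782039332362
collar [566.90915282 -74.86798503  81.1       ] axis angle -73.89986778087186
tip in board [  16.62302337 -155.31977257   81.1       ]
1.8517966440251037 [-0.33213524  0.32829256  1.53565168  0.          1.27764841 -0.61313556]
True [568.02039308 -78.7057905   78.97907734] [-0.08304483  1.1713091   4.94133644]
[0.21 0.08 6.11] [568.01683749 -78.70045304  78.9549693 ]
[-1.1   0.31  5.52] [568.01942246 -78.69518644  78.94610885]
[-0.09  0.31  5.74] [568.06434897 -78.68751708  78.9680949 ]
21.9083
```

View pics/p4.png

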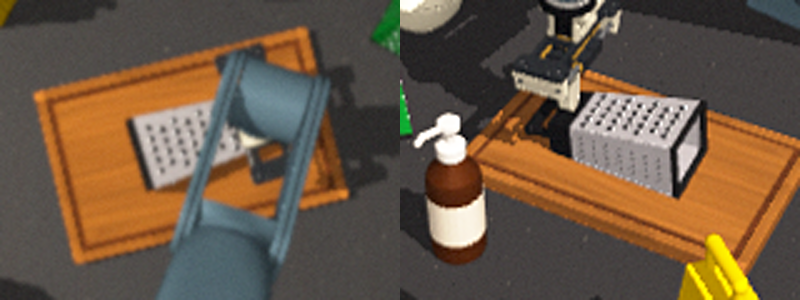

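The fingertips rest on the black collar just beyond the steel, at about (568,105) in the right half, with a steady push of roughly 5.7 N. The grater still lies in the field.

```bash
python3 -c "
from bench import robot
print(robot.hand_in())"
```

```text
the job is handed in; nothing more can be done
None
```

The grater was toppled onto the board and lies coarse side up inside the groove, handle included; I handed in at about 22 s with the fingertips pressing its collar at about 5.7 N.

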